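# Set the poises of the beam balance

### The job

Set the two-beam balance for the next batch: push the big brass poise along its beam all the way out to the end far from the pan, and push the small brass poise all the way back to its stop at the pan end, in either order. Only push them, gently, with the tips or outsides of the fingers; do not pinch them. Leave the wax pot standing on the pan, and the jars, tiles and pencil beside the balance where they lie.

Things in the scene. Friction and masses are not known exactly. Their poses are not given: they have to be found in the camera images.
- beam_balance: Fixed two-beam balance, 139 x 380 x 106 mm with a grey-green base. Origin at the middle of its underside on the worktop; z up, y along the beams towards the round pan, x across them (away from the robot at yaw 0). Frame in mm: beams run from y -163 to 27 at x 32 (far beam, big poise) and x 4 (near beam, small poise), each 4 thick, top edge at z 90; base 32 high.
- pan_floor (a point): Middle of the pan's floor, at (0, 109, 81) mm in the balance's frame. The pan is a round steel dish 140 mm across, its rim 9 mm above this point. Between pan and beams two fulcrum posts stand at y 15 to 45, x -15 to -8 and 44 to 51, up to z 94 mm in the balance's frame.
- beam_end (a point): Middle between the two end posts at the end far from the pan, at (18, -182, 102) mm in the balance's frame. The posts fill y -190 to -174, x -16 to -9 and x 45 to 52, up to z 102.
- beam_balance_poise_big (a joint): Slide of the big poise: metres from its stop at the pan end (0) to the far end of the beam (0.135); it moves in the balance's -y direction and stays where it is left. Moving it takes about 0.5 N.
- beam_balance_poise_small (a joint): Slide of the small poise, the same: 0 at its stop at the pan end, 0.135 at the far end. About 0.5 N.
- big_poise_top (a point): Top centre of the big poise's knob. A brass saddle on the far beam: 22 mm along the beam, 12 across, z 69 to 98 mm in the balance's frame, with a knob 6 mm thick on top (98 to 106). At joint value j this point lies at (32, -1000 j, 106) mm in the balance's frame. Its end faces can be pushed above the beam, at z 90 to 106.
- small_poise_top (a point): Top centre of the small poise's knob. A brass saddle on the near beam: 12 mm along the beam, 12 across, z 73 to 98 mm, with the same knob (98 to 106) on top. At joint value j this point lies at (4, -1000 j, 106) mm in the balance's frame. The two poises may stand side by side, with 16 mm between them.
- wax_pot: Small round cream and red lidded pot, 63 mm across and 34 mm high, loose on the pan; origin at the middle of its underside.
- oxide_jar_0: Loose jar with a green cap, 46 mm across, 106 mm high, behind the balance; origin under its middle.
- oxide_jar_1: Loose jar with a brown cap, 44 mm across, 105 mm high, behind the balance; origin under its middle.
- test_tile_3: Loose glazed test tile 30 x 46 x 8 mm in front of the balance; origin under its middle.
- test_tile_0: Loose glazed test tile 30 x 46 x 8 mm in front of the balance; origin under its middle.
- pencil_1: Loose short red pencil 90 x 7 x 8 mm in front of the balance; origin under its middle.

How it is judged:
By the outcome, as a careful person would: the job done as asked, in the order asked, and still so for the second after the job is handed in, with the robot touching nothing.
It also fails if it takes over 45 s, if anything falls off the work surface, if the arm or the gripper's body presses on something with over 40 N, if the wrist force passes 120 N, or if a joint passes its speed limit or range.

### The arm

A 6-joint arm with a two-finger parallel gripper is mounted at the origin on a cart in front of the work surface, level with it; the furniture and walls round the work are solid. World frame = base frame: x ahead of the robot, y to its left, z up, the work surface at z = 0. Lengths are in m, angles in rad, forces in N, time in s.
With the tool pointing down it reaches from about 0.25 to 0.725 m from the base axis. Payload 4 kg.
Tool frame: the origin (TCP) lies on the centre line of the jaws, within the pads' length; the fingertips stand 17 mm ahead of it and the grasp point (between the pads) lies 2 mm behind it; z points along the fingers, y is the line along which they close (so a half turn about z gives the same grasp; the last joint's range is limited). The gripper opens to 85 mm and grips with 20 to 120 N. Pads are 22 mm wide; open, the fingers measure 114 mm over their backs; the gripper's body (76 mm by 85 mm) begins 54 mm behind the grasp point. The pads swing forward as they close: fully open they stand 13 mm farther back than shut.
Start: joints at [1.208, 0.241, 0.005, 1.335, 0, 1.571], TCP at [0.177, 0.467, 0.248] pointing down, gripper open.
Joint ranges: [-2.72, 2.72], [-1.05, 1.87], [-1.09, 1.28], [-1.99, 2.15], [-1.42, 1.44], [-3.14, 3.14]. Speed limits (rad/s): [2.79, 2.79, 3.14, 3.14, 3.14, 3.14].

### API

Orientations are given as a unit quaternion [x, y, z, w].
In Python, from workcell import get_obs, imaging, order gives the robot as it stands.
- The arm moves only by the tool apply_moves, never from a script. Its argument "targets" is a list that holds one entry, the list of rows, each a list of 5 numbers: the shift along the world's x, y, z in units of 40 mm (1.0 is 40 mm), then the turn about the world's z in degrees, then the gripper command: -1 is shut, 1 is fully open, values between are in proportion. In form: [[[dx, dy, dz, turn, fingers], ...]]. A call has 1 to 8 rows; each row shifts and turns the commanded pose from where the row before left it; what a row does not reach is not made up. A row lasts 1/12 s, in which the tool goes at most 41.7 mm and 7.16 degrees, less where a joint would pass 70% of its speed; a pose out of reach is approached as far as the arm can. A call is refused whole if a number of a shift passes 1 or a number of a turn 7.16, either way. A call with a gripper value outside its range is refused whole. The fingers move at their own pace and stop on an object; the grip force is fixed at half the most. Time passes only in rows, so rows that do not move let the fingers close. It gives the time, the measured TCP pose, the force, the opening and the grip force at its end, in the units of the state.
- get_obs(): the state, without advancing time (a new reading comes with each control period).
- imaging.camera(name): name is "scene" or "side" or "wrist"; returns (picture, depth): 420x560x3 uint8, blue, green, red; 420x560 float32, m along the optical axis (not along the pixel's ray), 0 where there is no reading.
- imaging.get_calibration(name): a dict with "camera_matrix" (3x3 intrinsics, pixels), "eye" and "rotation" of the camera in the world; the wrist camera has in their place "hand_eye" (4x4, takes a point from camera to tool coordinates, whose origin is the TCP and whose axes are the flange's). Camera axes: x right, y down, z forward; pixel columns grow to the right and rows downward; lengths in m; the calibration is good to about 2 mm. A picture is of the moment at which its call begins: read the wrist's pose just before it. get_calibration takes no time and is no camera call.
- order.job_done(): hands the job in; it is judged then, once.
The state is a dict: "clock": time; "joint_pos": joint angles; "joint_vel": joint speeds; "tau": joint torques, N m; "eef_pos": TCP position; "tool_rot": TCP orientation; "ft_force": force on the tool from outside, world axes, zero at the start; "ft_torque": the same for the moment, N m; "grip_width": finger opening in m; "grasp_force": force on a finger pad.
Only numpy, scipy, OpenCV 4.12 (cv2) and the standard library are available. Lean on these libraries where they do the work, as an engineer would, in place of code of your own. Each camera call takes 0.05 s, during which the arm holds its last target. There are 200 camera calls.

## Working session

There is one attempt and no reset: what is moved stays moved. The work goes in short steps, Python scripts to look and compute and a tool call to move; the robot and the scene stay as the last step left them, time stands still between calls to the robot, and variables do not carry over. Pictures are saved under pics/ and viewed, at most 10 in all, crops included, and the job is handed in when it is done.

Besides the shell and the picture viewer there is one more tool, called after ">>>" in YAML: its name, and indented under it one key for each argument. apply_moves: Moves the arm, as the interface text tells. Its arguments: {"type":"object","properties":{"targets":{"type":"array","items":{"type":"array","items":{"type":"array","items":{"type":"number"}}}}},"required":["targets"]}

```bash
mkdir -p pics
python3 - <<'E'
from workcell import get_obs, imaging
import cv2, numpy as np
o=get_obs(); print(o['clock'],o['eef_pos'],o['tool_rot'],o['grip_width'])
for n in ('scene','side'):
    p,d=imaging.camera(n); cv2.imwrite(f'pics/{n}0.png',p); np.savez(f'{n}0.npz',p=p,d=d)
    c=imaging.get_calibration(n); print(n,c)
print(imaging.get_calibration('wrist'))
E
```

```text
0.0 [0.1772265  0.46688375 0.24741235] [ 1.80406030e-01  9.83591663e-01 -1.03503498e-03 -1.83455122e-04] 0.08521393080606277
scene {'camera_matrix': array([[471.98256864,   0.        , 283.5373779 ],
       [  0.        , 471.98256864, 204.92745493],
       [  0.        ,   0.        ,   1.        ]]), 'eye': array([ 0.03176803, -0.39588062,  0.67595833]), 'rotation': array([ 0.83109764, -0.38481101,  0.17771992, -0.36001781])}
side {'camera_matrix': array([[458.7963926 ,   0.        , 275.87438399],
       [  0.        , 458.7963926 , 209.70429962],
       [  0.        ,   0.        ,   1.        ]]), 'eye': array([ 0.2236399 , -0.74242341,  0.45646328]), 'rotation': array([ 0.83286484, -0.16557863,  0.08804144, -0.52073849])}
{'camera_matrix': array([[294.13487332,   0.        , 281.10446217],
       [  0.        , 294.13487332, 208.60886236],
       [  0.        ,   0.        ,   1.        ]]), 'hand_eye': array([[ 4.77458257e-05, -9.45792813e-01, -3.24770615e-01,
         8.30623173e-02],
       [ 9.99999877e-01, -1.15136570e-04,  4.82313218e-04,
        -1.69712837e-03],
       [-4.93561350e-04, -3.24770599e-01,  9.45792691e-01,
        -1.27117500e-01],
       [ 0.00000000e+00,  0.00000000e+00,  0.00000000e+00,
         1.00000000e+00]])}
```

View pics/scene0.png

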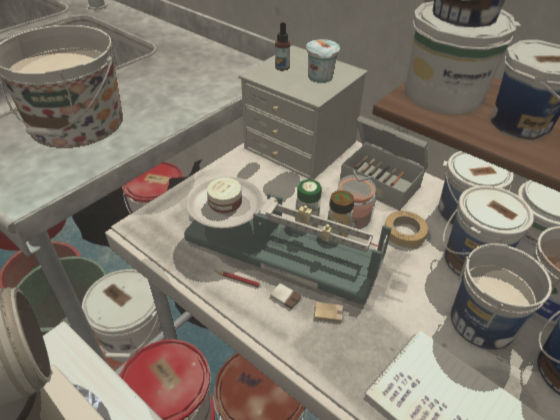

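View pics/side0.png

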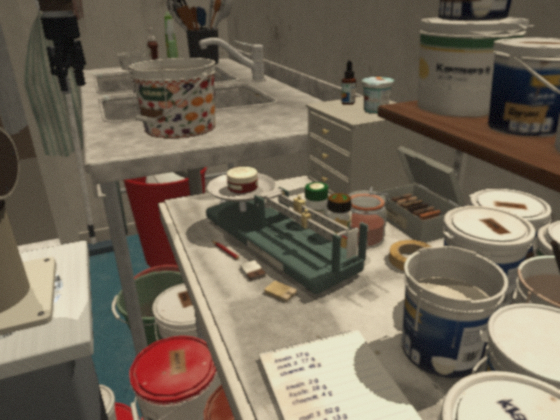

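```bash
cat > h.py <<'E'
import numpy as np, cv2
from scipy.spatial.transform import Rotation as R
from workcell import get_obs, imaging
def pose(n,o=None):
    c=imaging.get_calibration(n); K=c['camera_matrix']
    if n=='wrist':
        T=np.eye(4);T[:3,:3]=R.from_quat(o['tool_rot']).as_matrix();T[:3,3]=o['eef_pos'];T=T@c['hand_eye']
        return K,T[:3,:3],T[:3,3]
    return K,R.from_quat(c['rotation']).as_matrix(),np.array(c['eye'])
def cloud(d,P):
    K,Rm,e=P; v,u=np.mgrid[:d.shape[0],:d.shape[1]]
    r=np.stack([(u-K[0,2])/K[0,0],(v-K[1,2])/K[1,1],np.ones_like(d)],-1)*d[...,None]
    return r@Rm.T+e
def ray(uv,z,P):
    K,Rm,e=P; r=Rm@np.array([(uv[0]-K[0,2])/K[0,0],(uv[1]-K[1,2])/K[1,1],1])
    return e+r*(z-e[2])/r[2]
def proj(X,P):
    K,Rm,e=P; c=(np.atleast_2d(X)-e)@Rm; q=c@K.T; return q[:,:2]/q[:,2:]
E
python3 - <<'E'
from h import *
for n in ('scene','side'):
    f=np.load(n+'0.npz');p,d=f['p'],f['d'];P=pose(n);X=cloud(d,P)
    hsv=cv2.cvtColor(p,cv2.COLOR_BGR2HSV)
    print(n,hsv[262,345] if n=='scene' else hsv[250,290], X[262,345] if n=='scene' else X[250,290])
    z=X[...,2]; ok=(d>0)&(X[...,0]>.2)&(X[...,0]<.8)&(abs(X[...,1])<.6)
    m=ok&(z>.022)&(z<.040)&(hsv[...,2]<110)
    m=cv2.morphologyEx(m.astype(np.uint8),cv2.MORPH_OPEN,np.ones((3,3)))
    k,l,s,c=cv2.connectedComponentsWithStats(m); i=1+s[1:,4].argmax()
    q=X[l==i][:,:2].astype(np.float32); print(len(q),cv2.minAreaRect(q*1000))
    # heights
    q=X[ok&(z>.085)&(z<.125)]; print(len(q),cv2.minAreaRect((q[:,:2]*1000).astype(np.float32)))
p=np.load('scene0.npz')['p'][160:310,175:405]
cv2.imwrite('pics/c0.png',cv2.resize(p,None,fx=3.4,fy=3.4,interpolation=cv2.INTER_CUBIC))
E
```

```text
scene [55 24 65] [ 0.53292842 -0.13610409  0.03131228]
4539 ((487.3428039550781, -20.91058349609375), (101.58757781982422, 359.0536193847656), 15.62769889831543)
30181 ((500.0038146972656, 62.6611328125), (1074.6134033203125, 599.9859008789062), 89.99980926513672)
side [53 38 61] [ 0.49342894 -0.098319    0.03194835]
5441 ((499.5704345703125, -19.820999145507812), (125.32472229003906, 368.1493225097656), 15.558907508850098)
21127 ((499.9795227050781, 34.1419677734375), (599.5379638671875, 1131.2972412109375), 0.034548092633485794)
```

View pics/c0.png

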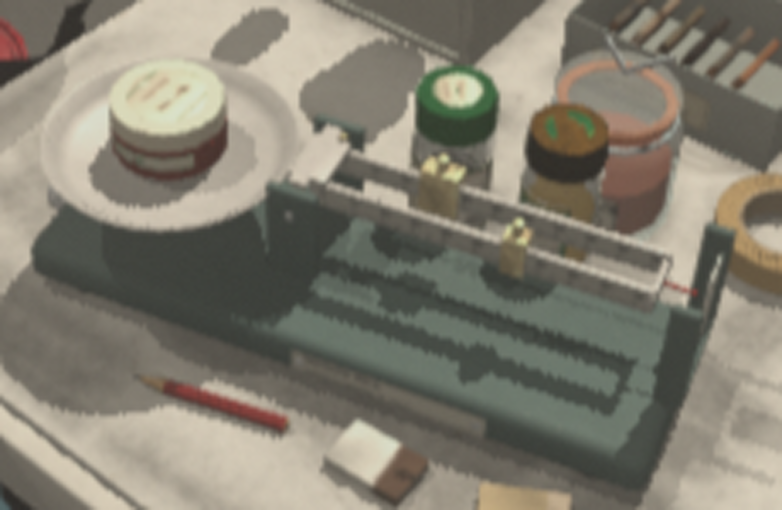

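Run:
```python
from h import *
P=pose('scene'); f=np.load('scene0.npz');X=cloud(f['d'],P)
for n,u,z in [('big',(445,162),.106),('small',(518,226),.106),('endfar',(718,232),.102),('endnear',(688,308),.102),('fulnear',(295,190),.094),('fulfar',(340,127),.094),('pan',(172,143),.090),('pot',(168,88),.115)]:
    q=np.array(u)/3.4+[175,160]-.35
    a=ray(q,z,P); print(n,q.round(1),(a*1000).round(1), (X[int(q[1]+.5),int(q[0]+.5)]*1000).round(1))
for n in('scene','side'):
    P=pose(n); f=np.load(n+'0.npz');X=cloud(f['d'],P);p=f['p']
    b=(X[...,0]>.3)&(X[...,0]<.7)&(X[...,1]>-.3)&(X[...,1]<.3)
    m=b&(X[...,2]>.0965)&(X[...,2]<.112)
    k,l,s,c=cv2.connectedComponentsWithStats(m.astype(np.uint8))
    for i in range(1,k):
        if s[i,4]>3: q=X[l==i]*1000; print(n,s[i,4],c[i].round(),np.median(q,0).round(1),p[l==i].mean(0).round())
```

```text
big [305.5 207.3] [534.2 -41.  106. ] [532.9 -42.9 108.7]
small [327.  226.1] [521.  -97.6 106. ] [519.7 -98.4 107.8]
endfar [385.8 227.9] [ 587.2 -174.5  102. ] [ 587.1 -174.8  102. ]
endnear [377.  250.2] [ 533.  -190.1  102. ] [ 530.8 -190.9  105.1]
fulnear [261.4 215.5] [476.4  12.4  94. ] [473.9  11.2  95.5]
fulfar [274.6 197. ] [529.3  26.9  94. ] [529.8  26.5  93.9]
pan [225.2 201.7] [463.2  89.9  90. ] [447.5  72.9 110.2]
pot [224.1 185.5] [474.5 102.  115. ] [472.2  99.7 116.7]
scene 220 [261. 120.] [696.7 212.  103.9] [ 85.  96. 101.]
scene 6 [285. 129.] [699.2 143.5 108.9] [84. 94. 98.]
scene 41 [360. 177.] [677.5 -65.7  98.5] [119. 129. 132.]
scene 401 [309. 188.] [579.6 -13.9 106.4] [ 98. 127. 111.]
scene 238 [224. 201.] [447.4  75.6 104.1] [ 82.  94. 105.]
scene 381 [342. 199.] [595.2 -76.9 106. ] [58. 85. 98.]
scene 40 [267. 205.] [502.6  20.5  97.2] [174. 191. 201.]
scene 78 [305. 209.] [533.4 -40.3 100.1] [121. 159. 168.]
scene 6 [269. 210.] [494.1   9.5  97. ] [190. 208. 215.]
scene 163 [464. 230.] [ 665.4 -279.9  104.7] [75. 74. 72.]
scene 52 [327. 228.] [520.4 -98
[... 1261 characters left out ...]
 90. 104. 114.]
side 6 [323. 154.] [687.7 161.4  98.5] [ 73. 106. 121.]
side 5 [146. 160.] [303.7 298.4  99.2] [74. 87. 95.]
side 225 [242. 182.] [459.6  69.1 104.5] [ 66.  84. 103.]
side 271 [316. 188.] [581.1 -20.9 105.3] [ 72. 108.  93.]
side 26 [373. 192.] [678.6 -68.6  97.5] [ 99. 113. 121.]
side 283 [339. 199.] [596.4 -84.  104.9] [28. 57. 72.]
side 53 [298. 199.] [534.9 -43.1  99.3] [107. 153. 173.]
side 39 [305. 213.] [ 521.4 -100.8   99.4] [ 80. 122. 141.]
side 41 [363. 225.] [ 589.3 -177.9  100.8] [58. 70. 74.]
side 44 [352. 231.] [ 562.1 -189.4  100.4] [105. 124. 134.]
side 41 [336. 237.] [ 530.8 -194.7  100.9] [62. 74. 71.]
side 40 [446. 242.] [ 664.5 -284.7  107.5] [76. 85. 90.]
```

>>> apply_moves:
  targets:
    - [[0.4, -0.7, 0.2, 2.3, -1], [0.5, -0.75, 0.2, 2.3, -1], [0.55, -0.75, 0, 2.3, -1], [0.55, -0.75, 0, 2.3, -1], [0.55, -0.75, 0, 2.3, -1], [0.55, -0.75, 0, 2.3, -1], [0.55, -0.75, 0, 2.3, -1], [0.55, -0.75, 0, 2.3, -1]]

```text
clock: 0.77
eef_pos: [0.3459, 0.2277, 0.2641]
tool_rot: [0.02, 1.0, -0.0, -0.0]
ft_force: [1.6, 0.4, 0.0]
grip_width: 0.0002
grasp_force: 0.0
```

```bash
cat > s.py <<'E'
from h import *
def st():
    o=get_obs(); y=R.from_quat(o['tool_rot']).as_matrix()[:,1]
    e=o['eef_pos']*1000; D=e[:2]-[493,-14.2]; a=np.deg2rad(15.6); ux=np.array([np.cos(a),np.sin(a)]); uy=np.array([-ux[1],ux[0]])
    print('t',round(o['clock'],2),'eef',e.round(1),'bal',(D@ux).round(1),(D@uy).round(1),'yaw',np.rad2deg(np.arctan2(y[1],y[0])).round(1),'j',o['joint_pos'].round(2),'F',o['ft_force'].round(1),'w',round(o['grip_width'],3))
    return o
E
python3 -c "from s import *; st()"
```

```text
t 0.77 eef [345.9 227.7 264.1] bal -76.7 272.6 yaw 87.7 j [ 0.58  0.06 -0.17  1.34  0.    0.62] F [1.6 0.4 0. ] w 0.0
```

>>> apply_moves:
  targets:
    - [[0.56, -0.73, 0, 2.2, -1], [0.56, -0.73, 0, 2.2, -1], [0.56, -0.73, 0, 2.2, -1], [0.56, -0.73, 0, 2.2, -1], [0.56, -0.73, 0, 2.2, -1], [0.56, -0.73, 0, 2.2, -1], [0.56, -0.73, 0, 2.2, -1], [0.5, -0.6, 0, 2.2, -1]]

```text
clock: 1.43
eef_pos: [0.523, -0.0013, 0.2638]
tool_rot: [-0.133, 0.991, -0.0, -0.0]
ft_force: [0.5, 0.3, 0.5]
grip_width: 0.0001
grasp_force: 0.0
```

Run:
```python
from s import *
o=st()
for n in('wrist','side'):
    p,d=imaging.camera(n); np.savez(n+'1.npz',p=p,d=d)
    if n=='wrist': cv2.imwrite('pics/w1.png',p)
    else: cv2.imwrite('pics/s1.png',cv2.resize(p[60:270,180:460],None,fx=2.5,fy=2.5))
    P=pose(n,o)
    if n=='wrist': 
        # expected poises
        print(proj(np.array([[.534,-.0415,.106],[.521,-.0985,.106]]),P))
```

```text
t 1.43 eef [523.   -1.3 263.8] bal 32.4 4.4 yaw 105.2 j [-0.    0.28  0.1   1.39 -0.   -0.27] F [0.5 0.3 0.5] w 0.0
[[241.43753221 195.91459108]
 [187.51196538 168.91653304]]
```

View pics/w1.png

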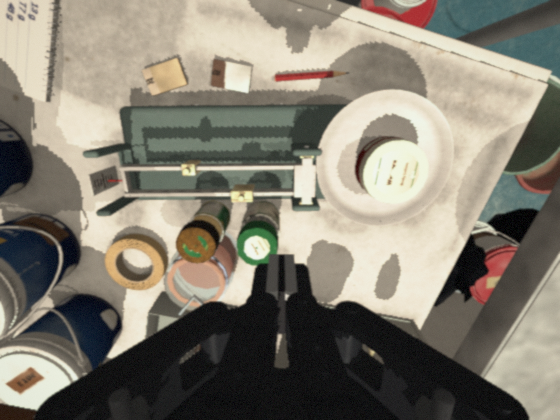

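View pics/s1.png

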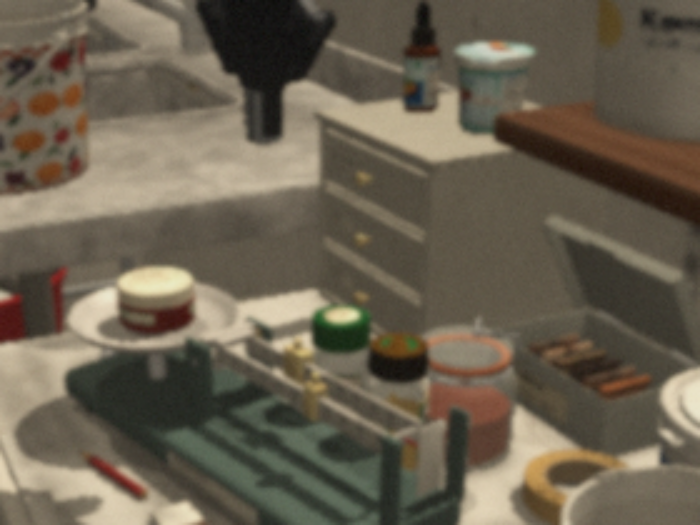

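Run:
```python
from s import *
o=get_obs(); e=o['eef_pos']
P=pose('side'); f=np.load('side1.npz');X=cloud(f['d'],P)
m=(np.linalg.norm(X[...,:2]-e[:2],axis=2)<.03)&(X[...,2]>.2)&(X[...,2]<.30)
q=X[m]*1000; print('side tip zmin',np.percentile(q[:,2],[0,2,5]), 'n',len(q))
for dz in (0.0,.017,.03): print(dz,proj(e-[0,0,dz],P))
P=pose('wrist',o);f=np.load('wrist1.npz');X=cloud(f['d'],P)
c=imaging.get_calibration('wrist')
T=(X-e)@R.from_quat(o['tool_rot']).as_matrix()*1000
m=(np.abs(T[...,0])<40)&(np.abs(T[...,1])<40)&(T[...,2]>-45)&(f['d']>0)
t=T[m]; 
for a in (-40,-20,-10,0,5,10,15,20,25,30): 
    k=t[(t[:,2]>=a)&(t[:,2]<a+5)]
    if len(k): print(a,len(k),k.min(0).round(1),k.max(0).round(1))
p=f['p'];hsv=cv2.cvtColor(p,cv2.COLOR_BGR2HSV)
mk=cv2.inRange(hsv,(18,80,110),(35,255,255)); mk[:150]=0;mk[205:]=0;mk[:,:170]=0;mk[:,260:]=0
k,l,s,cc=cv2.connectedComponentsWithStats(mk)
for i in range(1,k):
    if s[i,4]>8: print(s[i],cc[i].round(1),(ray(cc[i],.102,P)*1000).round(1))
```

```text
side tip zmin [246.40214253 248.42667782 249.87241189] n 482
0.0 [[283.0653254  106.68001885]]
0.017 [[283.24712374 116.2779408 ]]
0.03 [[283.38388332 123.49807119]]
-40 2325 [-11.4 -39.  -40. ] [ 14.9  36.6 -35. ]
-20 264 [  6.9 -15.1 -20. ] [ 12.3  11.9 -15. ]
-10 308 [  6.6 -14.9 -10. ] [12.3 12.  -5. ]
0 266 [  6.1 -15.1   0. ] [12.2 12.   5. ]
5 202 [  6.7 -14.    5. ] [12.1 11.6 10. ]
10 38 [10.5 -8.1 10.2] [11.9  5.  12.7]
[183 163  15   7  53] [188.6 165.2] [ 518.8 -100.2  102. ]
[231 188  22   9  70] [241.2 191.4] [531.7 -44.3 102. ]
[232 199   6   2  12] [234.5 199.5] [541.8 -49.1 102. ]
```

>>> apply_moves:
  targets:
    - [[0.11, -0.24, 0, 0.4, -1], [0, 0, -0.8, 0, -1], [0, 0, -0.8, 0, -1], [0, 0, -0.8, 0, -1], [0, 0, -0.6, 0, -1], [0, 0, 0, 0, -1], [0, 0, 0, 0, -1]]

```text
clock: 2.12
eef_pos: [0.5249, -0.0079, 0.1432]
tool_rot: [-0.136, 0.991, 0.0, -0.002]
ft_force: [-0.4, -0.2, 0.2]
grip_width: -0.0
grasp_force: 0.0
```

Run:
```python
from s import *
o=st()
p,d=imaging.camera('wrist'); P=pose('wrist',o); cv2.imwrite('pics/w2.png',p)
X=cloud(d,P);e=o['eef_pos']
a=np.deg2rad(15.6);ux=np.array([np.cos(a),np.sin(a)]); uy=np.array([-ux[1],ux[0]])
B=np.dstack([(X[...,:2]-[.493,-.0142])@ux*1000,(X[...,:2]-[.493,-.0142])@uy*1000,X[...,2]*1000])
T=(X-e)@R.from_quat(o['tool_rot']).as_matrix()*1000
nf=T[...,2]>19
def rep(n,m): q=B[m&nf&(d>0)]; print(n,len(q), q and 0 if len(q)==0 else np.percentile(q,[3,50,97],axis=0).round(1).tolist())
x,y,z=B[...,0],B[...,1],B[...,2]
rep('big',(abs(x-32)<12)&(y<-8)&(y>-65)&(z>94)&(z<112))
rep('small',(abs(x-4)<12)&(y<-60)&(y>-125)&(z>94)&(z<112))
rep('beam',(abs(x-32)<6)&(y<-110)&(y>-150)&(z>84)&(z<94))
rep('beamn',(abs(x-4)<6)&(y<-10)&(y>-60)&(z>84)&(z<94))
rep('block',(abs(x-18)<18)&(y<60)&(y>5)&(z>88)&(z<105))
```

```text
t 2.12 eef [524.9  -7.9 143.2] bal 32.4 -2.6 yaw 105.6 j [-0.02  0.36 -0.11  1.1   0.   -0.29] F [-0.4 -0.2  0.2] w -0.0
big 723 [[27.8, -48.3, 95.1], [31.9, -37.0, 100.5], [39.0, -27.4, 108.7]]
small 481 [[0.0, -95.4, 94.7], [4.0, -87.9, 100.3], [10.6, -83.4, 108.9]]
beam 587 [[31.4, -148.6, 84.5], [32.2, -130.1, 91.0], [35.1, -111.3, 92.9]]
beamn 724 [[3.4, -58.6, 85.0], [4.4, -36.0, 91.5], [7.6, -11.7, 93.0]]
block 2391 [[2.1, 7.9, 88.9], [17.9, 27.1, 95.6], [34.9, 47.2, 97.4]]
```

View pics/w2.png

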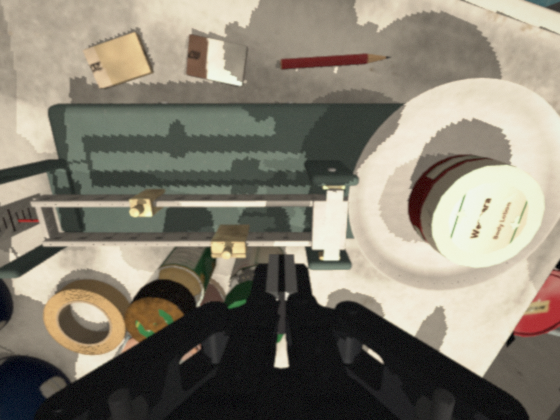

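>>> apply_moves:
  targets:
    - [[0.02, -0.07, -0.2, 0, -1], [0, 0, -0.2, 0, -1], [0, 0, -0.2, 0, -1], [0, 0, -0.18, 0, -1], [0, 0, 0, 0, -1]]

```text
clock: 2.58
eef_pos: [0.5262, -0.0114, 0.1115]
tool_rot: [-0.136, 0.991, 0.0, -0.001]
ft_force: [-0.1, -0.1, -0.4]
grip_width: -0.0003
grasp_force: 0.0
```

```bash
python3 -c "from s import *; st()"
```

```text
t 2.58 eef [526.2 -11.4 111.5] bal 32.8 -6.2 yaw 105.6 j [-0.02  0.39 -0.15  1.03  0.   -0.29] F [-0.1 -0.1 -0.4] w -0.0
```

>>> apply_moves:
  targets:
    - [[0.04, -0.144, 0, 0, -1], [0.04, -0.144, 0, 0, -1], [0.04, -0.144, 0, 0, -1], [0.04, -0.144, 0, 0, -1], [0.04, -0.144, 0, 0, -1], [0.04, -0.144, 0, 0, -1], [0.04, -0.144, 0, 0, -1], [0.04, -0.144, 0, 0, -1]]

```text
clock: 3.25
eef_pos: [0.5406, -0.0581, 0.1133]
tool_rot: [-0.136, 0.991, -0.0, 0.0]
ft_force: [0.5, 0.6, 0.3]
grip_width: -0.0001
grasp_force: 0.3
```

>>> apply_moves:
  targets:
    - [[0.04, -0.144, 0, 0, -1], [0.04, -0.144, 0, 0, -1], [0.04, -0.144, 0, 0, -1], [0.04, -0.144, 0, 0, -1], [0.04, -0.144, 0, 0, -1], [0.04, -0.144, 0, 0, -1], [0.03, -0.1, 0, 0, -1], [0, 0, 0, 0, -1]]

```text
clock: 3.92
eef_pos: [0.5513, -0.097, 0.113]
tool_rot: [-0.135, 0.991, -0.0, -0.0]
ft_force: [0.5, 0.5, -0.9]
grip_width: 0.0004
grasp_force: 0.0
```

```bash
cat >> s.py <<'E'
def look():
    o=st(); p,d=imaging.camera('wrist'); P=pose('wrist',o); X=cloud(d,P);e=o['eef_pos']
    a=np.deg2rad(15.6);ux=np.array([np.cos(a),np.sin(a)]); uy=np.array([-ux[1],ux[0]])
    x=(X[...,:2]-[.493,-.0142])@ux*1000;y=(X[...,:2]-[.493,-.0142])@uy*1000;z=X[...,2]*1000
    T=(X-e)@R.from_quat(o['tool_rot']).as_matrix()*1000
    hsv=cv2.cvtColor(p,cv2.COLOR_BGR2HSV); br=hsv[...,1]>60
    for n,xc in(('big',32),('small',4)):
        m=(d>0)&br&(abs(x-xc)<10)&(y<25)&(y>-170)&(z>95)&(z<112)&((T[...,2]>19)|(abs(T[...,1])>17))
        if m.sum(): print(n,m.sum(),'y',np.percentile(y[m],[2,50,98]).round(1))
    return p
E
python3 -c "
from s import *
cv2.imwrite('pics/w3.png',look())"
```

```text
t 3.92 eef [551.3 -97.  113. ] bal 33.9 -95.4 yaw 105.6 j [-0.17  0.45 -0.06  1.06 -0.   -0.45] F [ 0.5  0.5 -0.9] w 0.0
big 576 y [-125.4 -119.  -112.7]
```

>>> apply_moves:
  targets:
    - [[0.03, -0.1, 0, 0, -1], [0.03, -0.1, 0, 0, -1], [0.02, -0.07, 0, 0, -1], [0.013, -0.048, 0, 0, -1], [0, 0, 0, 0, -1], [0, 0, 0, 0, -1]]

```text
clock: 4.47
eef_pos: [0.5549, -0.1089, 0.1131]
tool_rot: [-0.136, 0.991, -0.0, 0.0]
ft_force: [0.4, 0.3, 0.5]
grip_width: 0.0003
grasp_force: 0.0
```

>>> apply_moves:
  targets:
    - [[0.013, -0.048, 0, 0, -1], [0, 0, 0, 0, -1]]

```text
clock: 4.63
eef_pos: [0.5554, -0.1108, 0.1132]
tool_rot: [-0.136, 0.991, -0.0, 0.0]
ft_force: [0.7, -0.3, -1.2]
grip_width: -0.0001
grasp_force: 0.0
```

```bash
python3 -c "
from s import *
look()"
```

```text
t 4.63 eef [ 555.4 -110.8  113.2] bal 34.1 -109.8 yaw 105.6 j [-0.2   0.46 -0.04  1.07 -0.   -0.47] F [ 0.7 -0.3 -1.2] w -0.0
big 557 y [-139.4 -133.2 -127.1]
small 411 y [-92.7 -89.1 -84.1]
```

>>> apply_moves:
  targets:
    - [[0.01, -0.04, 0, 0, -1], [0, 0, 0, 0, -1]]

```text
clock: 4.85
eef_pos: [0.5558, -0.1123, 0.1132]
tool_rot: [-0.136, 0.991, -0.0, 0.0]
ft_force: [-0.4, -0.8, -0.3]
grip_width: -0.0001
grasp_force: 0.0
```

>>> apply_moves:
  targets:
    - [[0.01, -0.04, 0, 0, -1], [0, 0, 0, 0, -1]]

```text
clock: 5.02
eef_pos: [0.5562, -0.114, 0.1131]
tool_rot: [-0.136, 0.991, -0.0, 0.0]
ft_force: [0.5, 0.1, 0.6]
grip_width: -0.0002
grasp_force: 0.0
```

>>> apply_moves:
  targets:
    - [[0.01, -0.04, 0, 0, -1], [0, 0, 0, 0, -1]]

```text
clock: 5.18
eef_pos: [0.5566, -0.1157, 0.1131]
tool_rot: [-0.136, 0.991, -0.0, 0.0]
ft_force: [0.5, 0.4, 0.1]
grip_width: 0.0002
grasp_force: 0.0
```

>>> apply_moves:
  targets:
    - [[0.01, -0.03, 0, 0, -1], [0, 0, 0, 0, -1]]

```text
clock: 5.35
eef_pos: [0.5569, -0.1168, 0.1131]
tool_rot: [-0.136, 0.991, -0.0, -0.0]
ft_force: [0.1, 0.2, -0.8]
grip_width: 0.0001
grasp_force: 0.0
```

```bash
python3 -c "
from s import *
cv2.imwrite('pics/w4.png',look())"
```

```text
t 5.35 eef [ 556.9 -116.8  113.1] bal 33.9 -116.0 yaw 105.6 j [-0.21  0.47 -0.03  1.07 -0.   -0.48] F [ 0.1  0.2 -0.8] w 0.0
big 546 y [-145.7 -139.5 -133.4]
small 612 y [-96.6 -91.2 -84.4]
```

View pics/w4.png

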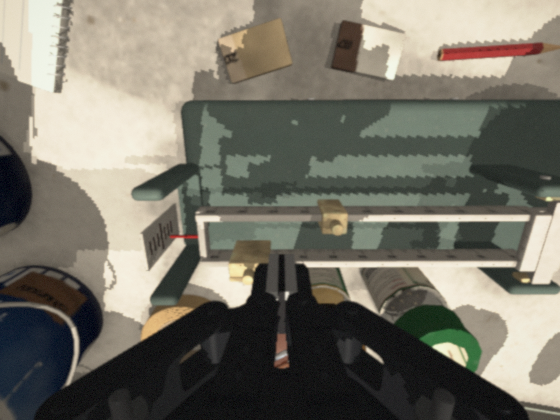

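>>> apply_moves:
  targets:
    - [[0.01, -0.04, 0, 0, -1], [0, 0, 0, 0, -1]]

```text
clock: 5.57
eef_pos: [0.5572, -0.1179, 0.1131]
tool_rot: [-0.136, 0.991, 0.001, -0.0]
ft_force: [-0.4, 1.1, -0.0]
grip_width: 0.0001
grasp_force: 1.1
```

>>> apply_moves:
  targets:
    - [[0.01, -0.03, 0, 0, -1], [0, 0, 0, 0, -1]]

```text
clock: 5.73
eef_pos: [0.5572, -0.118, 0.113]
tool_rot: [-0.136, 0.991, 0.002, -0.0]
ft_force: [-1.4, 5.4, 1.9]
grip_width: 0.0002
grasp_force: 2.7
```

```bash
python3 -c "
from s import *
look(); print(get_obs()['tau'])"
```

```text
t 5.73 eef [ 557.2 -118.   113. ] bal 33.9 -117.3 yaw 105.7 j [-0.21  0.47 -0.03  1.07  0.   -0.48] F [-1.4  5.4  1.9] w 0.0
big 554 y [-146.6 -140.7 -134.5]
small 628 y [-96.6 -91.4 -84.1]
[-2.69008443e+00 -4.49245191e+01  2.37774700e+01 -9.48857479e-01
 -1.36619847e+00  4.69830993e-04]
```

>>> apply_moves:
  targets:
    - [[-0.03, 0.1, 0, 0, -1], [0, 0, 0.35, 0, -1], [0, 0, 0.35, 0, -1], [-0.38, -0.11, 0, 0, -1], [-0.38, -0.11, 0, 0, -1], [0, 0, 0, 0, -1], [0, 0, 0, 0, -1]]

```text
clock: 6.37
eef_pos: [0.5259, -0.1247, 0.1413]
tool_rot: [-0.135, 0.991, -0.0, 0.0]
ft_force: [0.5, -0.2, -0.0]
grip_width: -0.0001
grasp_force: 0.0
```

```bash
python3 -c "
from s import *
cv2.imwrite('pics/w5.png',look())"
```

```text
t 6.37 eef [ 525.9 -124.7  141.3] bal 2.0 -115.3 yaw 105.6 j [-0.23  0.39 -0.08  1.11 -0.   -0.5 ] F [ 0.5 -0.2 -0. ] w -0.0
big 207 y [-146.6 -141.1 -136.9]
small 303 y [-96.6 -92.  -84.6]
```

View pics/w5.png

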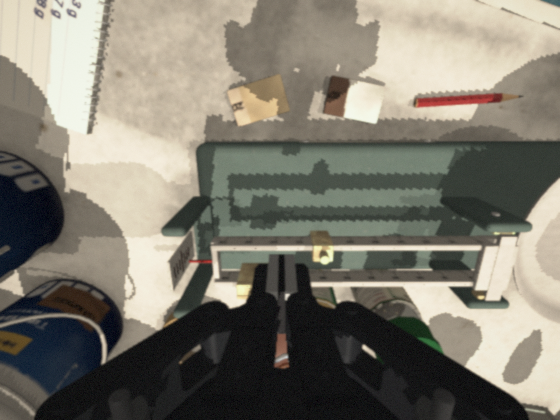

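>>> apply_moves:
  targets:
    - [[0, 0, -0.25, 0, -1], [0, 0, -0.25, 0, -1], [0, 0, -0.2, 0, -1], [0, 0, 0, 0, -1], [0, 0, 0, 0, -1]]

```text
clock: 6.83
eef_pos: [0.5253, -0.1239, 0.1116]
tool_rot: [-0.136, 0.991, 0.0, -0.001]
ft_force: [1.0, -0.2, 0.7]
grip_width: -0.0001
grasp_force: 0.0
```

```bash
python3 -c "
from s import *
look()"
```

```text
t 6.83 eef [ 525.3 -123.9  111.6] bal 1.6 -114.3 yaw 105.6 j [-0.23  0.42 -0.12  1.04 -0.   -0.5 ] F [ 1.  -0.2  0.7] w -0.0
small 430 y [-96.6 -91.9 -84.4]
```

>>> apply_moves:
  targets:
    - [[-0.039, 0.139, 0, 0, -1], [-0.039, 0.139, 0, 0, -1], [-0.039, 0.139, 0, 0, -1], [-0.039, 0.139, 0, 0, -1], [-0.039, 0.139, 0, 0, -1], [-0.039, 0.139, 0, 0, -1], [-0.039, 0.139, 0, 0, -1], [-0.039, 0.139, 0, 0, -1]]

```text
clock: 7.55
eef_pos: [0.5136, -0.0791, 0.1133]
tool_rot: [-0.136, 0.991, -0.0, 0.0]
ft_force: [1.4, -0.2, -0.4]
grip_width: -0.0002
grasp_force: 0.3
```

>>> apply_moves:
  targets:
    - [[-0.039, 0.139, 0, 0, -1], [-0.039, 0.139, 0, 0, -1], [-0.039, 0.139, 0, 0, -1], [-0.039, 0.139, 0, 0, -1], [-0.039, 0.139, 0, 0, -1], [-0.039, 0.139, 0, 0, -1], [-0.03, 0.1, 0, 0, -1], [0, 0, 0, 0, -1]]

```text
clock: 8.22
eef_pos: [0.5026, -0.0415, 0.113]
tool_rot: [-0.136, 0.991, 0.0, -0.0]
ft_force: [0.6, -0.5, -0.1]
grip_width: -0.0002
grasp_force: 0.0
```

```bash
python3 -c "
from s import *
look()"
```

```text
t 8.22 eef [502.6 -41.5 113. ] bal 1.9 -28.8 yaw 105.7 j [-0.08  0.35 -0.21  1.01  0.   -0.36] F [ 0.6 -0.5 -0.1] w -0.0
big 970 y [-146.  -133.7 -124.8]
small 77 y [-11.8 -10.4  -7.6]
```

>>> apply_moves:
  targets:
    - [[-0.027, 0.096, 0, 0, -1], [-0.027, 0.096, 0, 0, -1], [-0.02, 0.07, 0, 0, -1], [-0.013, 0.048, 0, 0, -1], [0, 0, 0, 0, -1]]

```text
clock: 8.68
eef_pos: [0.4993, -0.0296, 0.113]
tool_rot: [-0.136, 0.991, 0.0, -0.0]
ft_force: [0.1, -0.5, 0.2]
grip_width: 0.0005
grasp_force: 0.0
```

>>> apply_moves:
  targets:
    - [[-0.01, 0.04, 0, 0, -1], [0, 0, 0, 0, -1]]

```text
clock: 8.85
eef_pos: [0.4991, -0.0285, 0.1131]
tool_rot: [-0.136, 0.991, -0.0, -0.0]
ft_force: [0.2, -0.2, -0.2]
grip_width: 0.0
grasp_force: 0.4
```

>>> apply_moves:
  targets:
    - [[-0.01, 0.04, 0, 0, -1], [0, 0, 0, 0, -1]]

```text
clock: 9.02
eef_pos: [0.499, -0.0279, 0.1131]
tool_rot: [-0.135, 0.991, -0.001, 0.0]
ft_force: [0.8, -6.0, -1.1]
grip_width: -0.0002
grasp_force: 2.1
```

>>> apply_moves:
  targets:
    - [[-0.007, 0.025, 0, 0, -1], [0, 0, 0, 0, -1]]

```text
clock: 9.18
eef_pos: [0.4989, -0.0276, 0.1131]
tool_rot: [-0.135, 0.991, -0.002, 0.0]
ft_force: [0.9, -7.0, -2.1]
grip_width: 0.0004
grasp_force: 3.1
```

>>> apply_moves:
  targets:
    - [[0.04, -0.15, 0, 0, -1], [0, 0, 0.5, 0, -1], [0, 0, 0.9, 0, -1], [-0.4, 0, 0.9, 0, -1], [-0.8, 0, 0.6, 0, -1], [-0.8, 0, 0, 0, -1], [0, 0, 0, 0, -1], [0, 0, 0, 0, -1]]

```text
clock: 9.85
eef_pos: [0.4189, -0.0314, 0.2297]
tool_rot: [-0.136, 0.991, 0.001, 0.001]
ft_force: [0.4, -0.4, 0.7]
grip_width: 0.0003
grasp_force: 0.0
```

```bash
python3 -c "
from s import *
cv2.imwrite('pics/w6.png',look())
p,d=imaging.camera('scene'); cv2.imwrite('pics/c6.png',cv2.resize(p[160:330,175:405],None,fx=3.4,fy=3.4,interpolation=cv2.INTER_CUBIC))"
```

```text
t 9.85 eef [418.9 -31.4 229.7] bal -75.9 3.4 yaw 105.6 j [-0.08  0.09 -0.22  1.25  0.   -0.35] F [ 0.4 -0.4  0.7] w 0.0
big 239 y [-146.  -133.9 -124.7]
```

View pics/w6.png

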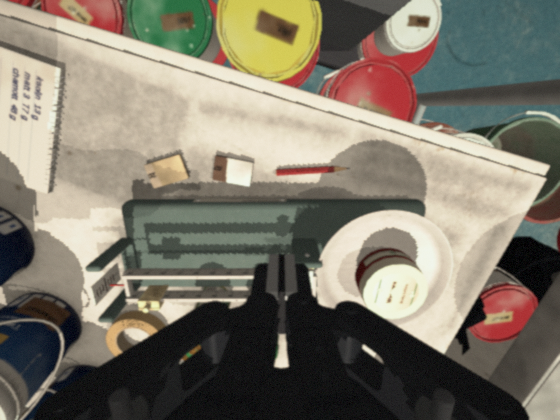

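View pics/c6.png

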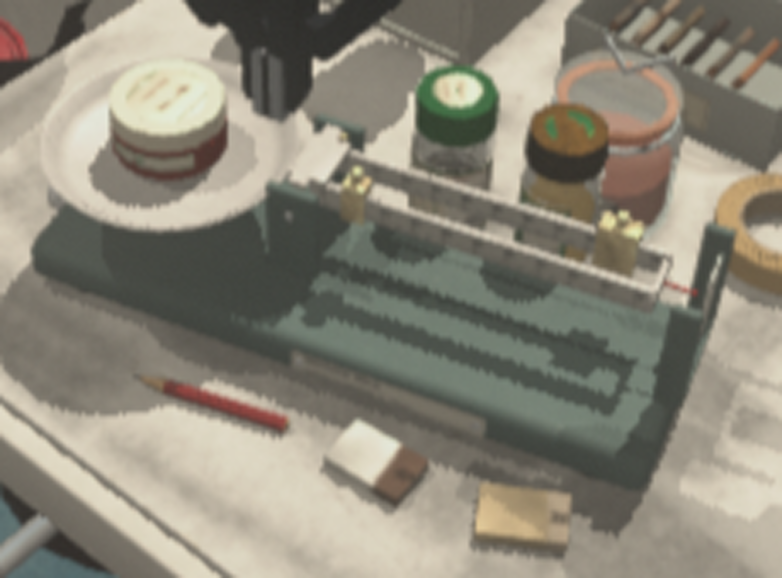

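Run:
```python
from s import *
a=np.deg2rad(15.6);ux=np.array([np.cos(a),np.sin(a)]); uy=np.array([-ux[1],ux[0]])
for n in('scene','side'):
    p,d=imaging.camera(n);X=cloud(d,pose(n));D=X[...,:2]-[.493,-.0142];x=D@ux*1000;y=D@uy*1000;z=X[...,2]*1000
    for k,xc in(('big',32),('small',4)):
        m=(abs(x-xc)<9)&(y<12)&(y>-165)&(z>96)&(z<112); print(n,k,m.sum(),np.percentile(y[m],[3,50,97]).round(1) if m.any() else '')
```

```text
scene big 90 [-143.9 -134.  -123.1]
scene small 51 [-4.8  0.9  7.7]
side big 73 [-146.4 -137.4 -124.9]
side small 37 [-7.  -2.6  5.3]
```

The crop shows the small poise at its pan-end stop (355,185) and the big poise at the far end (620,240). The pot, jars, tiles and pencil are where they were. Depth readings agree: big at y about -135 mm, small at about 0.

```bash
python3 -c "
from workcell import order
print(order.job_done())"
```

```text
the job is handed in; nothing more can be done
None
```

The job is handed in: the big poise is at the far end of its beam, the small one is back at its pan-end stop, and the pot, jars, tiles and pencil look unmoved in the last picture.

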